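# Latched glaze-tile box: set the large tile on its stilt

## Task

The box of glazed test tiles is bolted and hasped. Draw the bolt, throw the hasp right back and slide the lid fully open; then take out the large tile, the one that stands taller than the two small ones, and set it down gently, flat and centred, on the three points of the stilt that lies on the kiln batt - it is glazed on both faces and must touch nothing else there, and it must not be dropped or let fall on to the stilt. Leave the box open, the two small tiles standing in their slots, the stilt on the batt where it was, and the other things round about undisturbed.

Things in the scene. Friction and masses are not known exactly. Their poses are not given: they have to be found in the camera images.
- tile_box: Fixed brown wooden tile box. Origin on the table; X runs along the box to its hasp end, Y across it to the bolt knob's side (nearest the robot), Z up. Spans X -108 to +150, Y -37 to +37 mm; side walls' tops at Z 75; hasp end (X 88 to 150) a solid block, top Z 71.5. The bolt over the hasp plate keeps it down; the hasp's front bar keeps the lid shut
- slot_mid (a point): Box X 10, Y 0, Z 6 mm: floor of the middle slot; the others lie 34 mm either side along X. Slots: 10 mm wide upright grooves between ribs on the side walls, 43 mm clear between ribs. A tile stands in each, across the box, its side edges hidden by the ribs: only its faces can be pinched, from above, fingers closing along X (28 mm to the next tile, 27 or more to the end walls).
- bolt (a joint): Steel sliding bolt (first catch), m: 0 = home, rod lying across over the hasp plate; grows as its knob is pulled along the box's +Y, away from the box; stop at 0.031; the hasp is free from about 0.026. Starts within 3 mm of home. About 2 N of friction; stays where left
- bolt_knob (a point): Middle of the gripping part of the bolt's upright steel knob, 12 mm diameter; its top is 7 mm above this point, the rod's top 14 mm below; its barrel on the box ends 13 mm from it, elsewhere it is free. In the box's frame X 80, Y 63, Z 98 mm when home; moves with the bolt
- hasp (a joint): Brass hasp (second latch), rad: 0 = flat along the lid with the staple through its slot; grows as its free end is lifted and thrown over towards the box's hasp end; stop at 2.75. Loose hinge: falls shut if let go before upright (1.57), falls back by itself once well past it
- hasp_knob (a point): Middle of the upright brass knob (12 mm diameter, top 7 mm above this point when shut) on the hasp's free end, 76 mm from the hinge along X and, when shut, 18.5 mm above the lid. It stands on a tongue only 8 mm wide and is free for 24 mm on both sides along the box's Y (further out the rails stand 4 mm over the lid); moves with the hasp
- hasp_hinge (a point): The hasp's hinge, fixed on the box: a point on its axis, which runs along the box's Y, at X 118, Y 0, Z 74 mm in the box's frame
- lid (a joint): Flat 4 mm wooden lid sliding in rails, m: 0 = shut; grows as it slides along the box's -X; stop at 0.14, where all three slots are uncovered. No handle: press on it from above and slide it. Friction about 1.5 N; does not give when pressed; stays where left. Starts within 1.5 mm of shut; held to about 4 mm while the hasp is down
- lid_top (a point): Point on the lid's flat top, mid-width, at box X 15, Z 71.5 mm when shut; moves with the lid. The lid is bare for 80 mm from it towards the box's -X; the hasp knob stands 27 mm from it towards +X while the hasp is shut, and the lid's brass staple, 14 mm high, 54 mm from it
- tall_tile: The wanted tile: the large one of three ceramic tiles in the box, 54 mm wide, 58 tall, 6 thick, 32 to 60 g; in any of the slots. Origin: middle of one 54 x 58 face; z square to that face, pointing into the tile; x along the 54 mm; y along the 58 mm, up while it stands in the box. Glazed on both faces: either may be up in the end
- tile_mid (a point): Middle of the tall tile, inside it, 3 mm from either face
- small_tile_a: Small tile in the box, standing on its long side: 52 mm wide, 34 tall, 5.5 thick. Origin: middle of one face; z square to that face, pointing into the tile. To be left standing
- small_tile_b: Another small tile in the box, as small_tile_a, to be left standing
- stilt: Loose cream three-armed ceramic kiln stilt, 47 x 45 x 15 mm, 30 g, on the batt (a spare stays in the box). Origin on its underside; its three upright points, 6 mm thick, are at x, y = (-19, 11), (19, 18), (6, -18) mm, tops at z 15 mm
- stilt_mid (a point): Centre of the stilt's three points, at the height of their tops: the tile's middle belongs over it
- batt: Fixed grey kiln shelf (batt), 170 x 150 x 13 mm, flat on the table to the left of the box. Origin: middle of its underside. The table in front of the box, x 0.39 to 0.47 and y -0.24 to -0.10 m, is bare
- jar: Bystander: glaze jar with screw lid, 50 mm diameter, 62 mm high; origin under its middle
- mug: Bystander: mug, 99 x 111 x 91 mm; origin under its middle
- bowl: Bystander: tea bowl, 130 mm wide, 78 mm high; origin under its middle
- rib: Bystander: flat wooden rib, 65 x 110 x 6 mm; origin under its middle
- bung: Bystander: rubber bung, 27 mm diameter, 15 mm high; origin under its middle
- bottle_a: Bystander: striped bottle, 109 mm diameter, 216 mm high, behind the box; origin under its middle

How it is judged:
By the outcome, as a careful person would: the job done as asked, in the order asked, and still so for the second after the job is handed in, with the robot touching nothing.
It also fails if it takes over 72 s, if anything falls off the work surface, if the arm or the gripper's body presses on something with over 40 N, if the wrist force passes 120 N, or if a joint passes its speed limit or range.

## Robot

A 6-joint arm with a two-finger parallel gripper is mounted at the origin on the work surface; the furniture and walls round the work are solid. World frame = base frame: x ahead of the robot, y to its left, z up, the work surface at z = 0. Lengths are in mm, angles in rad, forces in N, time in s.
With the tool pointing down it reaches from about 350 to 875 mm from the base axis. Payload 4.2 kg.
Tool frame: the origin (TCP) lies midway between the tips of the shut fingers; the grasp point (between the pads) lies 19 mm behind it (r.grip_depth is the distance from the TCP to the grasp point, in mm); z points along the fingers, y is the line along which they close (so a half turn about z gives the same grasp; the last joint's range is limited). The gripper opens to 87 mm and grips with 3 to 60 N. Pads are 19 mm wide; open, the fingers measure 117 mm over their backs; the gripper's body (75 mm by 190 mm) begins 51 mm behind the grasp point.
Start: joints at [1.606, 0.385, 0.008, 0, -1.194, -0.259], TCP at [138.679, 609.399, 222.55] pointing down, gripper open.
Joint ranges: [-3.14, 3.14], [-1.21, 2.06], [-1.07, 1.41], [-3.16, 2.05], [-2.99, -0.16], [-3.1, 3.1]. Speed limits (rad/s): [2.79, 2.79, 3.14, 3.14, 3.14, 3.14].

## Interface

Orientations are given as a unit quaternion [w, x, y, z].
In Python, from bench import r, viewer, models gives the robot as it stands. The module is installed in compiled form; this text tells all that it offers.
- The arm moves only by the shell command python3 -m pendant 'ROWS' [FORCE]. ROWS is rows parted by semicolons, their numbers by spaces, 1 to 12 of them, each of 7 numbers: a rotation vector rx, ry, rz in rad, then dx, dy, dz in mm, then the finger opening in mm; each row shifts and turns the commanded pose from where the row before left it, along the tool's axes as they then stand; what a row does not reach is not made up. A row lasts 1/12 s, in which the tool goes at most 41.7 mm and 0.125 rad, less where a joint would pass 70% of its speed; a pose out of reach is approached as far as the arm can. The fingers move at their own pace and stop on an object; FORCE is the grip in N (left out, the last holds). Time passes only in rows, so rows that do not move let the fingers close. It prints the time, the measured TCP pose, the force, the opening and the grip force at its end.
- r.observe(): the state, without advancing time (a new reading comes with each control period).
- viewer.capture(name): name is "scene" or "top" or "wrist"; returns a dict with "pixels" (400x640x3 uint8, red, green, blue), "z_map" (400x640 float32, mm along the optical axis (not along the pixel's ray), 0 where there is no reading), "intrinsics" (3x3 intrinsics, pixels), "T" (4x4, takes a point from camera to world coordinates); the wrist camera has in their place "mount" (4x4, takes a point from camera to tool coordinates, whose origin is the TCP and whose axes are the flange's). Camera axes: x right, y up, looking along -z (the intrinsics and any distortion apply to the point x, -y, -z); pixel columns grow to the right and rows downward; lengths in mm; the calibration is good to about 2 mm. The wrist camera is an equidistant fisheye: a pixel r from the principal point sees the ray r / f radians off the axis. A picture is of the moment at which its call begins: read the wrist's pose just before it.
- r.job_done(): hands the job in; it is judged then, once.
Trained networks look in the newest picture that a camera, given by its name, has taken for a name from the list of things; names that differ only in an ending like _2 or _b are one class to them, and where a whole thing is asked for, a point or a joint stands for the part that bears it (a point fixed in the world has none). Each returns a list of dicts, best first, with "score" (0 to 1); they miss things now and then, are a little off and sometimes report something else, mostly with a low value. They report only what shows in the picture. A call takes as long as a camera call.
- models.recognise(camera, name): "xyz" ([x, y, z] in mm, in the coordinates of the camera as it stood for that picture, good to about 4 mm: the middle of the surface that is visible of it).
- models.masks_of(camera, name): "region" (400x640 bool, what is visible of it).
- models.place_of(camera, name): "xyz" ([x, y, z] in mm, in the coordinates of the camera as it stood for that picture, good to about 4 mm: a listed point, or the origin of a listed thing).
The state is a dict: "clock": time; "q": joint angles; "qd": joint speeds; "joint_efforts": joint torques, N m; "tool_pos": TCP position; "orientation": TCP orientation; "contact_force": force on the tool from outside, world axes, zero at the start; "moment": the same for the moment, N m; "opening": finger opening in mm; "gripper_force": force on a finger pad.
Only numpy, scipy, OpenCV 4.12 (cv2) and the standard library are available. Lean on these libraries where they do the work, as an engineer would, in place of code of your own. Each camera call takes 0.05 s, during which the arm holds its last target. There are 200 camera calls.

## Working session

There is one attempt and no reset: what is moved stays moved. The work goes in short steps, Python scripts to look and compute and a shell command to move; the robot and the scene stay as the last step left them, time stands still between calls to the robot, and variables do not carry over. Pictures are saved under pics/ and viewed, at most 10 in all, crops included, and the job is handed in when it is done.

```bash
mkdir -p pics; cat > h.py <<'E'
import numpy as np, cv2
from bench import r, viewer, models
from scipy.spatial.transform import Rotation as R
def Rq(q): return R.from_quat([q[1],q[2],q[3],q[0]])
def toolT():
    s=r.observe(); T=np.eye(4); T[:3,:3]=Rq(s['orientation']).as_matrix(); T[:3,3]=s['tool_pos']; return T
def cap(n,save=None):
    T=toolT(); c=viewer.capture(n); c['W']=c['T'] if 'T' in c else T@c['mount']
    if save: cv2.imwrite('pics/'+save,c['pixels'][:,:,::-1])
    return c
def w(c,p): return (c['W']@np.r_[p,1])[:3]
def cloud(c):
    K=c['intrinsics'];z=c['z_map'];v,u=np.mgrid[:400,:640]
    P=np.stack([(u-K[0,2])/K[0,0]*z,-(v-K[1,2])/K[1,1]*z,-z],-1)
    return P@c['W'][:3,:3].T+c['W'][:3,3]
def delta(target,Rt=None):
    T=toolT(); d=T[:3,:3].T@(np.array(target)-T[:3,3]); print('tool-axes delta',d.round(1))
E
python3 - <<'E'
from h import *
s=r.observe(); print(s['clock'],s['tool_pos'],s['orientation'],s['opening'])
for n in ['scene','top']:
    c=cap(n,n+'0.png'); print(n,c['T'].round(2).tolist())
    for k in ['tile_box','slot_mid','bolt_knob','hasp_knob','hasp_hinge','lid_top','stilt','stilt_mid','batt','jar','mug','bowl','rib','bung','bottle_a']:
        o=models.place_of(n,k)
        print(k,[(round(x['score'],2),w(c,x['xyz']).round(0).tolist()) for x in o[:2]])
E
```

```text
0.0 [138.53497631 608.82241499 221.45209484] [ 1.08666999e-03  9.93736654e-01 -1.11741996e-01 -8.53816176e-05] 86.9119832269487
scene [[0.72, 0.47, -0.5, -170.56], [-0.69, 0.49, -0.53, -731.32], [-0.01, 0.73, 0.68, 1029.15], [0.0, 0.0, 0.0, 1.0]]
tile_box [(0.97, [589.0, -117.0, -1.0])]
slot_mid [(0.71, [587.0, -73.0, 91.0]), (0.6, [583.0, -108.0, 2.0])]
bolt_knob [(0.42, [519.0, -42.0, 98.0])]
hasp_knob [(0.52, [587.0, -76.0, 90.0]), (0.23, [375.0, 105.0, -0.0])]
hasp_hinge [(0.78, [580.0, 2.0, 76.0]), (0.68, [386.0, -17.0, -2.0])]
lid_top [(0.67, [716.0, -268.0, -4.0]), (0.55, [588.0, -104.0, 65.0])]
stilt [(0.47, [537.0, 341.0, 15.0])]
stilt_mid [(0.74, [389.0, -13.0, -1.0]), (0.36, [537.0, 339.0, 28.0])]
batt [(0.76, [505.0, 321.0, 1.0])]
jar [(0.85, [376.0, 102.0, 0.0])]
mug [(0.67, [314.0, -273.0, -0.0]), (0.3, [536.0, 340.0, 29.0])]
bowl [(0.95, [710.0, 128.0, 2.0])]
rib [(0.55, [386.0, -15.0, 2.0])]
bung [(0.44, [453.0, 85.0, -5.0]), (0.43, [588.0, -103.0, 66.0])]
bottle_a [(0.84, [714.0, -266.0, 2.0]), (0.26, [508.0, 320.0, 2.0])]
top [[0.02, 1.0, -0.07, 435.25], [-1.0, 0.02, -0.0, 15.62], [-0.0, 0.07, 1.0, 1189.14], [0.0, 0.0, 0.0, 1.0]]
tile_box [(0.92, [586.0, -117.0, 0.0])]
slot_mid [(0.76, [588.0, -103.0, 6.0]), (0.56, [712.0, -257.0, -5.0])]
bolt_knob [(0.55, [517.0, -36.0, 96.0])]
hasp_knob [(0.67, [585.0, -70.0, 91.0]), (0.62, [516.0, -34.0, 96.0])]
hasp_hinge [(0.83, [581.0, 3.0, 76.0])]
lid_top []
stilt [(0.59, [529.0, 340.0, 16.0]), (0.24, [580.0, 4.0, 74.0])]
stilt_mid [(0.45, [525.0, 339.0, 13.0]), (0.4, [538.0, 345.0, 28.0])]
batt [(0.92, [512.0, 328.0, 1.0])]
jar [(0.69, [372.0, 111.0, 2.0])]
mug [(0.65, [315.0, -275.0, -2.0])]
bowl [(0.79, [707.0, 127.0, 0.0])]
rib [(0.92, [391.0, -14.0, -1.0])]
bung [(0.58, [448.0, 82.0, 0.0])]
bottle_a [(0.91, [713.0, -259.0, -1.0])]
```

View images.

View pics/scene0.png

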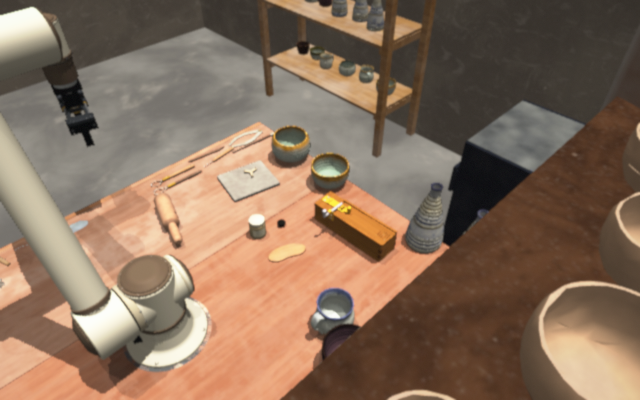

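View pics/top0.png

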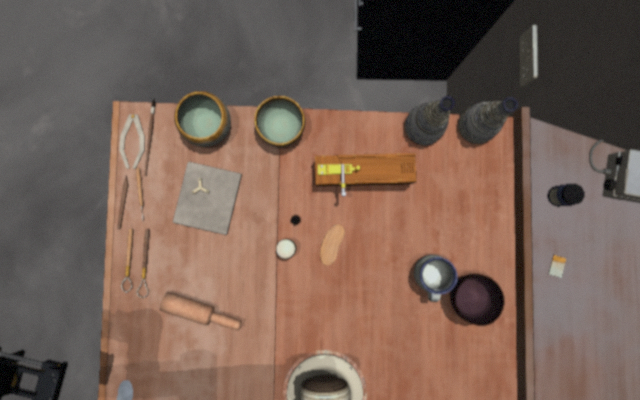

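```bash
python3 - <<'E'
from h import *
c=cap('top')
P=cloud(c); x,y,z=P[...,0],P[...,1],P[...,2]
def st(n,m):
    q=P[m]; print(n,m.sum(), q.mean(0).round(1) if m.any() else '', np.percentile(q,[2,98],axis=0).round(1).tolist() if m.any() else '')
    return q
box=(x>480)&(x<660)&(y>-260)&(y<70)
st('box top',box&(z>66)&(z<82)&(x>530))
q=P[box&(z>66)&(z<82)&(x>535)]
rect=cv2.minAreaRect(q[:,:2].astype(np.float32)); print(rect)
st('boltknob',(x>495)&(x<540)&(y>-60)&(y<-15)&(z>92))
st('haspknob',(x>565)&(x<605)&(y>-95)&(y<-55)&(z>84))
st('stilt tops',(x>490)&(x<580)&(y>300)&(y<380)&(z>23.5))
b=(x>400)&(x<620)&(y>220)&(y<440)&(z>8)&(z<40)
print(cv2.minAreaRect(P[b][:,:2].astype(np.float32)),np.median(z[b]))
c2=cap('scene')
P=cloud(c2); x,y,z=P[...,0],P[...,1],P[...,2]
box=(x>480)&(x<660)&(y>-260)&(y<70)
q=P[box&(z>66)&(z<82)&(x>535)];print('scene',cv2.minAreaRect(q[:,:2].astype(np.float32)))
st('boltknob',(x>495)&(x<540)&(y>-60)&(y<-15)&(z>92))
st('haspknob',(x>565)&(x<605)&(y>-95)&(y<-55)&(z>84))
E
```

```text
box top 2842 [585.5 -95.4  72.1] [[548.1, -218.7, 67.2], [621.7, 29.3, 78.4]]
((583.485107421875, -94.48649597167969), (78.04256439208984, 257.9909973144531), 2.2232720851898193)
boltknob 19 [517.2 -37.3 103.4] [[512.6, -41.9, 97.2], [522.7, -32.2, 107.5]]
haspknob 19 [584.3 -73.2  94.6] [[579.6, -78.3, 86.5], [589.5, -68.9, 98.8]]
stilt tops 24 [532.1 339.   25.2] [[521.0, 319.6, 23.7], [556.2, 358.8, 29.7]]
((497.5628356933594, 327.0823974609375), (150.91555786132812, 190.23329162597656), 78.08780670166016) 12.855987872369724
scene ((582.3804321289062, -97.26312255859375), (87.11854553222656, 260.5697937011719), 3.270643949508667)
boltknob 18 [515.6 -42.9  99.8] [[511.5, -48.0, 94.0], [521.4, -36.4, 105.7]]
haspknob 18 [582.5 -77.1  91.3] [[579.0, -82.4, 84.6], [587.2, -71.7, 98.7]]
```

```bash
cat >> h.py <<'E'
def plan(target,yaw,tilt=None):
    """target TCP; yaw = world angle (deg) of tool y axis, tool down. prints rotvec (tool) and delta after rotation"""
    T=toolT(); a=np.radians(yaw); y=np.array([np.cos(a),np.sin(a),0]); z=np.array([0,0,-1.]); x=np.cross(y,z)
    Rt=np.c_[x,y,z]
    if tilt is not None: Rt=R.from_rotvec(tilt).as_matrix()@Rt
    rv=R.from_matrix(T[:3,:3].T@Rt).as_rotvec(); d=Rt.T@(np.array(target)-T[:3,3])
    print('rot',rv.round(4),'delta',d.round(1),'|d|',np.linalg.norm(d).round(1))
E
python3 -c "
from h import *
plan((505,335,260),-87.8)"
```

```text
rot [ 0.      0.     -0.2622] delta [355.5 288.3 -37.5] |d| 459.2
```

```bash
python3 -m pendant '0 0 -0.0874 0 0 0 60;0 0 -0.0874 0 0 0 60;0 0 -0.0874 0 0 0 40'
python3 -m pendant '0 0 0 29.6 24 -3.1 30;0 0 0 29.6 24 -3.1 30;0 0 0 29.6 24 -3.1 30;0 0 0 29.6 24 -3.1 30;0 0 0 29.6 24 -3.1 30;0 0 0 29.6 24 -3.1 30;0 0 0 29.6 24 -3.1 30;0 0 0 29.6 24 -3.1 30;0 0 0 29.6 24 -3.1 30;0 0 0 29.6 24 -3.1 30;0 0 0 29.6 24 -3.1 30;0 0 0 29.6 24 -3.1 30'
python3 -m pendant '0 0 0 0 0 0 30;0 0 0 0 0 0 30'
cat >> h.py <<'E'
def wproj(c,Pw):
    """world points -> wrist fisheye pixels"""
    K=c['intrinsics'];q=(np.linalg.inv(c['W'])@np.c_[np.atleast_2d(Pw),np.ones(len(np.atleast_2d(Pw)))].T)[:3]
    p=np.array([q[0],-q[1],-q[2]]); th=np.arctan2(np.hypot(p[0],p[1]),p[2]); ph=np.arctan2(p[1],p[0])
    return np.c_[K[0,2]+K[0,0]*th*np.cos(ph),K[1,2]+K[1,1]*th*np.sin(ph)]
def wcloud(c):
    K=c['intrinsics'];z=c['z_map'];v,u=np.mgrid[:400,:640]
    a=(u-K[0,2])/K[0,0];b=(v-K[1,2])/K[1,1];th=np.hypot(a,b)+1e-9;ok=(th<1.4)&(z>0);t=np.tan(np.where(ok,th,0))/th
    P=np.stack([a*t*z,-b*t*z,-z],-1)@c['W'][:3,:3].T+c['W'][:3,3]; P[~ok]=np.nan
    return P
E
python3 - <<'E'
from h import *
c=cap('wrist','w1.png');print(toolT().round(2),c['intrinsics'],c['mount'].round(2))
for k in ['stilt','stilt_mid','batt']:
    print(k,[(round(x['score'],2),w(c,x['xyz']).round(1).tolist()) for x in models.place_of('wrist',k)[:2]])
P=wcloud(c);z=P[...,2]
m=(z>9)&(z<17); print('batt',m.sum(),np.median(z[m]))
m=models.masks_of('wrist','stilt')
if m:
    m=m[0]['region'];q=P[m];q=q[~np.isnan(q[:,0])];print(m.sum(),np.percentile(q,[2,50,98],axis=0).round(1))
    t=q[q[:,2]>25];print(len(t),t.round(0)[::max(1,len(t)//15)].tolist())
E
```

```text
clock: 1.95
tool_pos: [138.7, 609.4, 222.5]
orientation: [0.0, 1.0, 0.021, 0.0]
contact_force: [0.2, 0.1, -0.1]
opening: 74.3
gripper_force: 0.0
clock: 2.95
tool_pos: [506.0, 333.9, 260.2]
orientation: [-0.0, 1.0, 0.019, 0.0]
contact_force: [0.5, 0.5, 1.2]
opening: 30.1
gripper_force: 0.0
clock: 3.12
tool_pos: [506.1, 333.8, 259.5]
orientation: [0.0, 1.0, 0.017, -0.0]
contact_force: [-0.6, 0.2, -0.6]
opening: 30.2
gripper_force: 0.0
[[ 1.0000e+00  4.0000e-02 -0.0000e+00  5.0505e+02]
 [ 4.0000e-02 -1.0000e+00 -0.0000e+00  3.3460e+02]
 [-0.0000e+00  0.0000e+00 -1.0000e+00  2.5947e+02]
 [ 0.0000e+00  0.0000e+00  0.0000e+00  1.0000e+00]] [[309.70691629   0.         319.41657231]
 [  0.         309.70691629 199.83445605]
 [  0.           0.           1.        ]] [[   0.      0.97    0.26   71.45]
 [   1.     -0.      0.     -0.75]
 [   0.      0.26   -0.97 -161.58]
 [   0.      0.      0.      1.  ]]
stilt [(0.56, [535.1, 345.0, 13.5])]
stilt_mid [(0.62, [535.1, 344.7, 27.4])]
batt [(0.67, [512.1, 327.4, -3.2])]
batt 17326 12.278873228194271
400 [[520.5 321.5  11.7]
 [533.3 344.   21.1]
 [559.8 362.9  26.1]]
14 [[559.0, 345.0, 26.0], [558.0, 344.0, 27.0], [556.0, 344.0, 28.0], [525.0, 363.0, 25.0], [525.0, 362.0, 25.0], [525.0, 360.0, 28.0], [526.0, 324.0, 29.0], [526.0, 323.0, 28.0], [526.0, 322.0, 26.0], [523.0, 361.0, 26.0], [524.0, 360.0, 27.0], [522.0, 363.0, 26.0], [522.0, 361.0, 27.0], [523.0, 360.0, 28.0]]
```

View pics/w1.png

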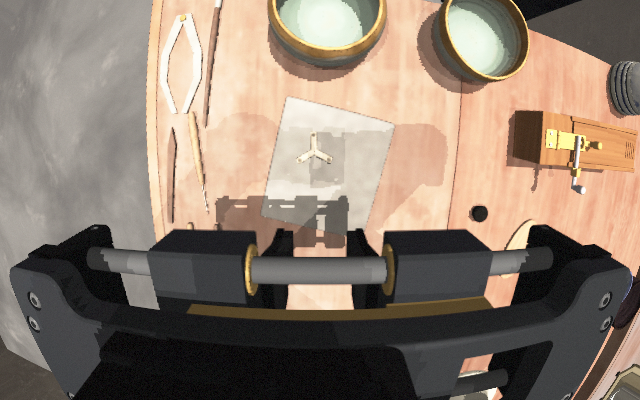

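```bash
python3 -m pendant '0 0 0 -5 39 0 30;0 0 0 -5 39 0 30;0 0 0 -5 39 0 30;0 0 0 -5 39 0 30;0 0 0 -5 39 0 30;0 0 0 -5 39 0 30;0 0 0 -5 39 0 30;0 0 0 -5 39 0 30;0 0 0 -5 39 0 30;0 0 0 -5 39 0 30;0 0 0 0 0 0 30;0 0 0 0 0 0 30'
python3 - <<'E'
from h import *
c=cap('wrist','w2.png');print(toolT()[:3,3].round(1))
for k in ['tile_box','slot_mid','bolt_knob','hasp_knob','hasp_hinge','lid_top']:
    print(k,[(round(x['score'],2),w(c,x['xyz']).round(1).tolist()) for x in models.place_of('wrist',k)[:2]])
P=wcloud(c);x,y,z=P[...,0],P[...,1],P[...,2]
def st(n,m):
    q=P[m]; print(n,m.sum(), q.mean(0).round(1), np.percentile(q,[3,97],axis=0).round(1).tolist())
m=(x>530)&(x<650)&(y>-260)&(y<70)&(z>66)&(z<80)
print(cv2.minAreaRect(P[m][:,:2].astype(np.float32)))
# robust wall edges: front edge fit x vs y
for lo in range(-210,20,30):
    k=m&(y>lo)&(y<lo+30); 
    if k.sum()>20: print(lo+15,np.percentile(x[k],[2,98]).round(1))
st('bolt',(x>500)&(x<535)&(y>-60)&(y<-15)&(z>92)); st('hasp',(x>565)&(x<605)&(y>-95)&(y<-55)&(z>86))
st('bolttop',(x>500)&(x<535)&(y>-60)&(y<-15)&(z>102))
E
```

```text
clock: 4.37
tool_pos: [469.2, -57.3, 260.0]
orientation: [-0.0, 1.0, 0.018, 0.0]
contact_force: [0.3, -0.1, 0.0]
opening: 29.9
gripper_force: 0.0
[469.5 -56.3 260. ]
tile_box [(0.93, [584.7, -112.6, -0.6])]
slot_mid []
bolt_knob [(0.97, [517.4, -35.0, 94.7])]
hasp_knob [(0.76, [586.8, -72.4, 91.1])]
hasp_hinge [(0.91, [579.6, 3.1, 69.5]), (0.42, [536.8, 348.0, 28.1])]
lid_top [(0.87, [590.1, -101.2, 71.9]), (0.43, [512.0, 327.3, -3.9])]
((581.14697265625, -93.98333740234375), (86.90675354003906, 259.03045654296875), 2.410921335220337)
-195 [555.7 626.1]
-165 [554.5 624.9]
-135 [552.5 623.8]
-105 [551.3 623. ]
-75 [549.8 621.6]
-45 [549.2 621.1]
-15 [548.3 619.2]
15 [547.  618.2]
bolt 5047 [504.3 -32.6 342.2] [[500.3, -57.5, 334.8], [507.0, -16.0, 353.8]]
hasp 106 [585.5 -72.5  94.8] [[580.4, -77.6, 88.9], [591.0, -67.5, 97.0]]
bolttop 5029 [504.2 -32.6 343. ] [[500.3, -57.5, 335.1], [507.0, -16.0, 353.8]]
```

View pics/w2.png

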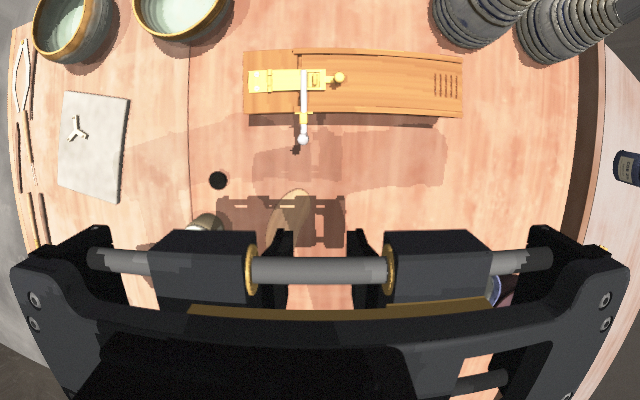

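```bash
python3 -c "
from h import *
plan((516.5,-37,140),-87.76);plan((516.5,-37,86),-87.76)"
```

```text
rot [-0.      0.      0.0016] delta [ 47.3 -16.4 119.7] |d| 129.8
rot [-0.      0.      0.0016] delta [ 47.3 -16.4 173.7] |d| 180.8
```

```bash
python3 -m pendant '0 0 0 12 -4.1 30 30;0 0 0 12 -4.1 30 30;0 0 0 12 -4.1 30 30;0 0 0 11.3 -4.1 29.7 30;0 0 0 0 0 27 30;0 0 0 0 0 27 30;0 0 0 0 0 0 30;0 0 0 0 0 0 8;0 0 0 0 0 0 8;0 0 0 0 0 0 8;0 0 0 0 0 0 8;0 0 0 0 0 0 8' 25; python3 -m pendant '0 0 0 0 0 0 8;0 0 0 0 0 0 8;0 0 0 0 0 0 8'
```

```text
clock: 5.72
tool_pos: [517.5, -38.0, 87.9]
orientation: [-0.0, 1.0, 0.019, 0.002]
contact_force: [-0.5, 1.5, 3.7]
opening: 10.4
gripper_force: 25.0
clock: 5.97
tool_pos: [517.5, -38.0, 87.8]
orientation: [-0.0, 1.0, 0.02, 0.002]
contact_force: [-1.2, 0.9, 7.1]
opening: 10.8
gripper_force: 25.0
```

```bash
python3 -m pendant '0 0 0 -4 0 0 8;0 0 0 -4 0 0 8;0 0 0 -4 0 0 8;0 0 0 -4 0 0 8;0 0 0 -4 0 0 8;0 0 0 -4 0 0 8;0 0 0 -3 0 0 8;0 0 0 -2 0 0 8;0 0 0 0 0 0 8;0 0 0 0 0 0 8'
```

```text
clock: 6.8
tool_pos: [489.2, -39.1, 87.8]
orientation: [-0.0, 1.0, 0.02, 0.003]
contact_force: [1.5, 0.7, 5.9]
opening: 10.6
gripper_force: 25.0
```

```bash
python3 -m pendant '0 0 0 -1.5 0 0 8;0 0 0 -1.5 0 0 8;0 0 0 0 0 0 8'; python3 -m pendant '0 0 0 0 0 0 30;0 0 0 0 0 0 30;0 0 0 0 0 0 30;0 0 0 0 0 -20 30;0 0 0 0 0 -40 30;0 0 0 0 0 -20 30;0 0 0 0 0 0 30'
python3 - <<'E'
from h import *
T=toolT();print(T[:3,3])
c=cap('wrist','w3.png');P=wcloud(c);x,y,z=P[...,0],P[...,1],P[...,2]
for k in ['bolt_knob','hasp_knob']: print(k,[(round(o['score'],2),w(c,o['xyz']).round(1).tolist()) for o in models.place_of('wrist',k)[:2]])
m=(x>565)&(x<605)&(y>-95)&(y<-55)&(z>88)&(z<110);q=P[m];print(m.sum(),q.mean(0),np.percentile(q,[3,97],axis=0).round(1))
m=(x>470)&(x<500)&(y>-60)&(y<-15)&(z>98)&(z<112);q=P[m];print(m.sum(),q.mean(0) if m.any() else '')
plan((585.5,-73.5,130),2.24);plan((585.5,-73.5,79),2.24)
plan((585.5,-73.5,130),182.24)
print(r.observe()['q'])
E
```

```text
clock: 7.05
tool_pos: [489.1, -39.1, 87.9]
orientation: [-0.0, 1.0, 0.02, 0.006]
contact_force: [7.6, -3.3, 0.3]
opening: 10.3
gripper_force: 25.0
clock: 7.63
tool_pos: [486.5, -39.2, 170.3]
orientation: [-0.0, 1.0, 0.02, 0.004]
contact_force: [-0.6, -1.1, -0.3]
opening: 29.5
gripper_force: 0.0
[486.46126512 -39.15686474 170.30947731]
bolt_knob [(0.67, [487.7, -35.6, 94.4]), (0.48, [582.0, 0.9, 70.1])]
hasp_knob [(0.92, [584.9, -75.8, 91.2]), (0.57, [579.7, 2.0, 73.6])]
196 [585.59477197 -71.8571566   95.21769127] [[580.3 -76.9  89.9]
 [591.1 -66.9  97.2]]
186 [491.54790322 -38.24945552 103.05703064]
rot [-0.0023  0.0017 -1.5721] delta [-38.  101.2  35.1] |d| 113.6
rot [-0.0023  0.0017 -1.5721] delta [-38.  101.2  86.1] |d| 138.2
rot [0.0017 0.0023 1.5695] delta [  38.  -101.2   35.1] |d| 113.6
[ 2.53958573e-01  2.01618271e-01 -4.10508691e-01 -1.07956012e-03
 -9.61092594e-01  1.35526593e+00]
```

```bash
python3 -m pendant '0 0 0.125 0 0 0 22;0 0 0.125 0 0 0 22;0 0 0.125 0 0 0 22;0 0 0.125 0 0 0 22;0 0 0.125 0 0 0 22;0 0 0.125 0 0 0 22;0 0 0.125 0 0 0 22;0 0 0.125 0 0 0 22;0 0 0.125 0 0 0 22;0 0 0.125 0 0 0 22;0 0 0.125 0 0 0 22;0 0 0.125 0 0 0 22'
python3 -m pendant '0 0 0.0695 0 0 0 22;0 0 0 12.7 -33.7 12 22;0 0 0 12.7 -33.7 12 22;0 0 0 12.6 -33.8 12 22;0 0 0 0 0 0 22'; python3 -c "
from h import *
plan((585.5,-73.8,79),182.24)
print(r.observe()['q'])"
```

```text
clock: 8.78
tool_pos: [482.7, -39.6, 164.0]
orientation: [0.002, 0.742, -0.67, -0.002]
contact_force: [0.5, 1.1, 0.0]
opening: 21.9
gripper_force: 0.0
clock: 9.2
tool_pos: [589.1, -74.9, 123.1]
orientation: [0.003, 0.72, -0.694, -0.003]
contact_force: [0.5, 0.2, -1.5]
opening: 21.7
gripper_force: 0.0
rot [ 0.0085 -0.0012 -0.0013] delta [-1.2  3.5 44.1] |d| 44.2
[ 1.46187781e-01  4.23183902e-01 -2.00064627e-01  2.87983095e-04
 -9.56160564e-01 -1.08555037e-01]
```

```bash
python3 -m pendant '0.008 0 0 -1.2 3.5 15 22;0 0 0 0 0 15 22;0 0 0 0 0 14 22;0 0 0 0 0 0 22;0 0 0 0 0 0 8;0 0 0 0 0 0 8;0 0 0 0 0 0 8;0 0 0 0 0 0 8;0 0 0 0 0 0 8' 12
```

```text
clock: 9.95
tool_pos: [585.2, -71.9, 87.2]
orientation: [-0.004, 0.721, -0.693, 0.004]
contact_force: [3.7, 1.3, -1.2]
opening: 10.8
gripper_force: 12.0
```

```bash
python3 -m pendant '0 0 0 0 0 0 22;0 0 0 0 0 0 22;0 0 0 1.5 0 4 22;0 0 0 0 0 4 22;0 0 0 0 0 0 8;0 0 0 0 0 0 8;0 0 0 0 0 0 8;0 0 0 0 0 0 8' 12;python3 -c "
from h import *
plan((585.5,-73.8,79),182.24)"
```

```text
clock: 10.62
tool_pos: [585.3, -73.7, 78.6]
orientation: [-0.004, 0.721, -0.693, 0.004]
contact_force: [3.1, -0.3, -0.4]
opening: 10.9
gripper_force: 12.0
rot [-0.0112 -0.0001  0.001 ] delta [ 0.1 -0.2 -0.4] |d| 0.5
```

```bash
python3 -m pendant '0 0 0 -2.6 0 -9.3 8;0 0 0 -3.7 0 -9 8;0 0 0 -4.9 0 -8.4 8;0 0 0 -5.8 0 -7.8 8;0 0 0 -6.8 0 -6.9 8;0 0 0 -7.5 0 -6.1 8;0 0 0 -8.3 0 -5.1 8;0 0 0 -8.8 0 -4 8;0 0 0 -9.2 0 -2.9 8;0 0 0 -9.6 0 -1.7 8;0 0 0 0 0 0 8'
```

```text
clock: 11.53
tool_pos: [582.4, -4.8, 140.4]
orientation: [-0.005, 0.722, -0.692, 0.004]
contact_force: [6.3, -0.5, -1.7]
opening: 11.4
gripper_force: 12.0
```

```bash
python3 -m pendant '0 0 0 -9.7 0 -0.5 8;0 0 0 -9.7 0 0.8 8;0 0 0 -9.5 0 1.9 8;0 0 0 -9.2 0 3.1 8;0 0 0 -8.7 0 4.2 8;0 0 0 -8.2 0 5.3 8;0 0 0 -6 0 5 8;0 0 0 -5.4 0 5.4 8;0 0 0 0 0 0 8'
python3 - <<'E'
from h import *
c=cap('wrist','w4.png')
print([(round(o['score'],2),w(c,o['xyz']).round(1).tolist()) for o in models.place_of('wrist','hasp_knob')[:2]])
E
```

```text
clock: 12.28
tool_pos: [579.8, 60.8, 114.5]
orientation: [-0.004, 0.722, -0.692, 0.004]
contact_force: [5.5, -0.9, -0.1]
opening: 11.0
gripper_force: 12.0
[(0.95, [580.1, 61.6, 122.3])]
```

View pics/w4.png

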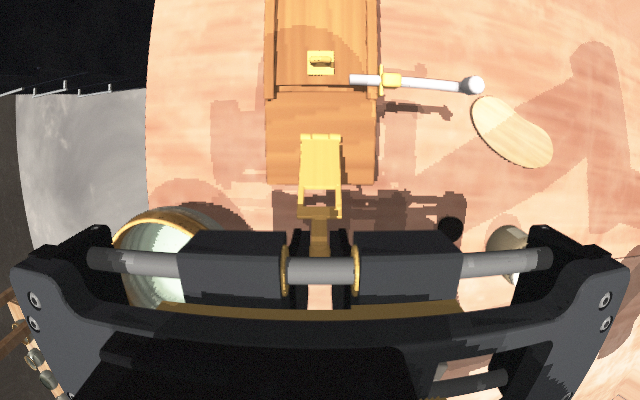

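```bash
python3 -m pendant '0 0 0 0 0 0 26;0 0 0 0 0 0 26;0 0 0 0 0 0 26;0 0 0 0 0 -20 26;0 0 0 0 0 -35 26;0 0 0 40 0 -5 26;0 0 0 40 0 0 0;0 0 0 40 0 0 0;0 0 0 40 0 0 0;0 0 0 36 0 0 0'
python3 -m pendant '0 0 -0.125 0 0 0 0;0 0 -0.125 0 0 0 0;0 0 -0.125 0 0 0 0;0 0 -0.125 0 0 0 0;0 0 -0.125 0 0 0 0;0 0 -0.125 0 0 0 0;0 0 -0.125 0 0 0 0;0 0 -0.125 0 0 0 0;0 0 -0.125 0 0 0 0;0 0 -0.125 0 0 0 0;0 0 -0.125 0 0 0 0;0 0 -0.125 0 0 0 0'
python3 -m pendant '0 0 -0.0707 0 0 0 0;0 0 0 0 0 0 0'
python3 - <<'E'
from h import *
c=cap('wrist','w5.png')
print([(round(o['score'],2),w(c,o['xyz']).round(1).tolist()) for o in models.place_of('wrist','hasp_knob')[:2]])
print([(round(o['score'],2),w(c,o['xyz']).round(1).tolist()) for o in models.place_of('wrist','lid_top')[:2]])
P=wcloud(c);x,y,z=P[...,0],P[...,1],P[...,2]
m=(x>580)&(x<595)&(y>-125)&(y<-70)&(z>60)&(z<85);print(np.median(z[m]))
plan((587.5,-135,80),-87.76)
E
```

```text
clock: 13.22
tool_pos: [583.6, -138.0, 173.8]
orientation: [-0.002, 0.721, -0.693, 0.001]
contact_force: [0.2, 0.1, 0.8]
opening: 7.1
gripper_force: 0.0
clock: 14.22
tool_pos: [583.8, -136.0, 173.5]
orientation: [-0.0, 1.0, -0.013, 0.002]
contact_force: [0.7, -0.3, -0.2]
opening: 0.3
gripper_force: 0.0
clock: 14.38
tool_pos: [584.0, -136.0, 173.6]
orientation: [-0.0, 1.0, 0.02, 0.002]
contact_force: [-0.3, 1.3, 0.4]
opening: 0.6
gripper_force: 0.0
[(0.95, [577.1, 79.8, 90.8])]
[(0.72, [593.1, -100.5, 68.6]), (0.43, [709.5, 135.2, 0.4])]
70.8724365783649
rot [-0.0002 -0.0064 -0.0014] delta [ 2.8 -1.  93.8] |d| 93.9
```

```bash
python3 -m pendant '0 0 0 2.8 -1 35 0;0 0 0 0 0 35 0;0 0 0 0 0 20 0;0 0 0 0 0 3 0;0 0 0 0 0 0 0;0 0 0 0 0 0 0'; python3 -m pendant '0 0 0 0 0 2 0;0 0 0 0 0 2 0;0 0 0 0 0 2 0;0 0 0 0 0 0 0'
```

```text
clock: 15.03
tool_pos: [590.0, -135.2, 82.4]
orientation: [0.0, 1.0, 0.02, 0.005]
contact_force: [-0.2, -0.1, -0.0]
opening: 0.6
gripper_force: 0.0
clock: 15.37
tool_pos: [589.1, -135.0, 75.4]
orientation: [-0.0, 1.0, 0.02, 0.004]
contact_force: [-0.2, 0.3, -1.1]
opening: 0.3
gripper_force: 0.0
```

```bash
python3 -m pendant '0 0 0 0 0 2 0;0 0 0 0 0 2 0;0 0 0 0 0 0 0'; python3 -m pendant '0 0 0 0 0 1 0;0 0 0 0 0 1 0;0 0 0 0 0 0 0'
```

```text
clock: 15.62
tool_pos: [589.4, -135.2, 71.9]
orientation: [0.0, 1.0, 0.02, 0.004]
contact_force: [-1.4, -0.8, 4.6]
opening: 0.5
gripper_force: 2.3
clock: 15.87
tool_pos: [589.4, -135.5, 71.8]
orientation: [0.001, 1.0, 0.02, 0.004]
contact_force: [-4.0, 0.6, 12.7]
opening: 0.1
gripper_force: 6.6
```

```bash
python3 -m pendant '0 0 0 0 5 0.3 0;0 0 0 0 10 0 0;0 0 0 0 10 0 0;0 0 0 0 10 0 0;0 0 0 0 0 0 0'; python3 - <<'E'
from h import *
c=cap('top')
print([(round(o['score'],2),w(c,o['xyz']).round(1).tolist()) for o in models.place_of('top','lid_top')[:2]])
P=cloud(c);x,y,z=P[...,0],P[...,1],P[...,2]
m=(x>550)&(x<620)&(y<-215)&(y>-300)&(z>60)&(z<80);print(m.sum(),y[m].min() if m.any() else'')
m=(x>570)&(x<600)&(y<0)&(y>-80);print([(a,np.round(np.median(z[m&(y>a)&(y<a+8)]),0)) for a in range(-80,0,8)])
E
```

```text
clock: 16.28
tool_pos: [590.9, -172.1, 71.8]
orientation: [0.001, 1.0, 0.02, 0.005]
contact_force: [-5.1, -0.9, 12.9]
opening: 0.6
gripper_force: 6.6
[]
72 -261.56898161095063
[(-80, np.float64(416.0)), (-72, np.float64(419.0)), (-64, np.float64(421.0)), (-56, np.float64(419.0)), (-48, np.float64(419.0)), (-40, np.float64(422.0)), (-32, np.float64(430.0)), (-24, np.float64(433.0)), (-16, np.float64(434.0)), (-8, np.float64(433.0))]
```

```bash
python3 -m pendant '0 0 0 0 11 0 0;0 0 0 0 11 0 0;0 0 0 0 11 0 0;0 0 0 0 11 0 0;0 0 0 0 11 0 0;0 0 0 0 11 0 0;0 0 0 0 11 0 0;0 0 0 0 11 0 0;0 0 0 0 11 0 0;0 0 0 0 4 0 0;0 0 0 0 2 0 0;0 0 0 0 0 0 0';  python3 -m pendant '0 0 0 0 2 0 0;0 0 0 0 2 0 0;0 0 0 0 0 0 0'
```

```text
clock: 17.38
tool_pos: [595.1, -274.5, 71.9]
orientation: [-0.0, 1.0, 0.02, 0.005]
contact_force: [-3.8, 5.8, 12.7]
opening: 0.3
gripper_force: 6.7
clock: 17.63
tool_pos: [596.0, -277.7, 71.8]
orientation: [-0.0, 1.0, 0.02, 0.005]
contact_force: [-2.2, 7.6, 12.2]
opening: 0.6
gripper_force: 6.4
```

```bash
python3 -m pendant '0 0 0 0 0 -30 0;0 0 0 -15 -35 -24 20;0 0 0 -16 -35 -24 20;0 0 0 -16 -35 -24 20;0 0 0 -16 -35 -24 20;0 0 0 -16 -35 -24 20;0 0 0 0 0 0 20;0 0 0 0 0 0 20'
python3 - <<'E'
from h import *
c=cap('wrist','w6.png')
for k in ['tall_tile','tile_mid','small_tile_a','slot_mid','lid_top','hasp_knob']: print(k,[(round(o['score'],2),w(c,o['xyz']).round(1).tolist()) for o in models.place_of('wrist',k)[:3]])
P=wcloud(c);x,y,z=P[...,0],P[...,1],P[...,2]
m=(x>570)&(x<602)&(y>-180)&(y<0)&(z<69)
for a in range(-165,-30,3):
    k=m&(y>a)&(y<a+3); print(a,np.percentile(z[k],[50,90]).round(0) if k.sum() else '',end='; ')
m=(x>560)&(x<612)&(y>-160)&(y<-40)&(z<68)&(z>56);q=P[m];print(m.sum(),q.mean(0),np.percentile(q,[3,97],axis=0).round(1))
m=(x>560)&(x<612)&(y>-350)&(y<-40)&(z<76)&(z>69);q=P[m];print('lid edge y',np.percentile(q[:,1],[95,99]))
E
```

```text
clock: 18.3
tool_pos: [514.9, -119.6, 210.5]
orientation: [-0.0, 1.0, 0.021, 0.006]
contact_force: [0.2, -0.5, -0.4]
opening: 19.6
gripper_force: 0.0
tall_tile [(0.62, [587.8, -105.5, 35.6]), (0.62, [593.2, -242.4, 72.8])]
tile_mid [(0.55, [590.3, -105.3, 33.7])]
small_tile_a [(0.9, [585.3, -75.9, 26.3]), (0.85, [588.5, -141.5, 21.2])]
slot_mid [(0.56, [586.5, -107.5, 4.0])]
lid_top [(0.56, [595.1, -240.1, 72.6]), (0.36, [488.1, -35.7, 93.8])]
hasp_knob [(0.57, [581.3, 78.0, 87.8])]
-165 [5. 6.]; -162 [6. 7.]; -159 [5. 6.]; -156 [5. 6.]; -153 [5. 6.]; -150 [5. 6.]; -147 [5. 6.]; -144 [38. 39.]; -141 [39. 40.]; -138 [37. 40.]; -135 [6. 7.]; -132 [6. 6.]; -129 [5. 6.]; -126 [5. 6.]; -123 [6. 7.]; -120 [5. 6.]; -117 [5. 6.]; -114 [5. 7.]; -111 [ 6. 56.]; -108 [63. 64.]; -105 [63. 65.]; -102 [ 7. 64.]; -99 [5. 6.]; -96 [5. 6.]; -93 [5. 6.]; -90 [5. 6.]; -87 [5. 6.]; -84 [5. 6.]; -81 [5. 6.]; -78 [5. 6.]; -75 [26. 40.]; -72 [39. 40.]; -69 [38. 39.]; -66 [6. 6.]; -63 [5. 6.]; -60 [5. 6.]; -57 [5. 6.]; -54 [6. 7.]; -51 [6. 7.]; -48 [5. 6.]; -45 [6. 6.]; -42 [5. 6.]; -39 [5. 6.]; -36 [40. 65.]; -33 [66. 67.]; 1212 [ 581.97259473 -100.56047457   62.47792092] [[ 560.5 -156.1   60.4]
 [ 611.7  -43.9   64.3]]
lid edge y [-177.12730478 -171.64761634]
```

View pics/w6.png

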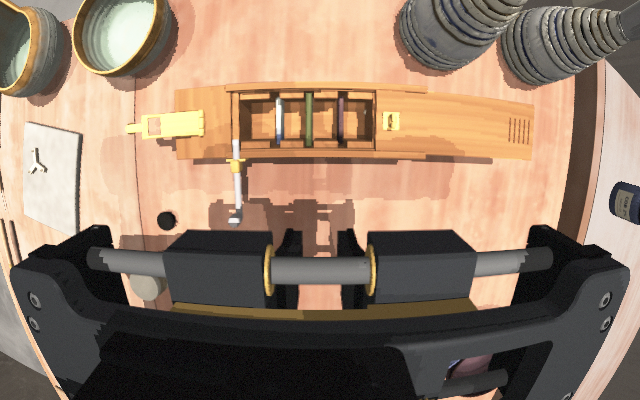

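```bash
python3 -c "
from h import *
plan((586.3,-105.5,110),-87.76);plan((586.3,-105.5,46),-87.76)"
```

```text
rot [ 0.     -0.0056 -0.0011] delta [ 72.3 -13.5  97.3] |d| 122.0
rot [ 0.     -0.0056 -0.0011] delta [ 72.3 -13.5 161.3] |d| 177.3
```

```bash
python3 -m pendant '0 -0.0056 0 18 -3.4 24 26;0 0 0 18 -3.4 24 26;0 0 0 18 -3.4 24 26;0 0 0 18.3 -3.3 25.3 26;0 0 0 0 0 0 26;0 0 0 0 0 0 26'; python3 -c "
from h import *
plan((586.3,-105.5,46),-87.76)"
```

```text
clock: 19.15
tool_pos: [586.0, -105.1, 108.8]
orientation: [0.0, 1.0, 0.019, -0.002]
contact_force: [-0.0, 0.1, -0.1]
opening: 26.1
gripper_force: 0.0
rot [ 0.0003  0.0033 -0.0001] delta [ 0.3  0.4 62.8] |d| 62.8
```

```bash
python3 -m pendant '0 0 0 0 0 20 26;0 0 0 0 0 20 26;0 0 0 0 0 15 26;0 0 0 0 0 8 26;0 0 0 0 0 0 26;0 0 0 0 0 0 3;0 0 0 0 0 0 3;0 0 0 0 0 0 3;0 0 0 0 0 0 3;0 0 0 0 0 0 3;0 0 0 0 0 0 3' 25
```

```text
clock: 20.07
tool_pos: [587.4, -104.7, 49.5]
orientation: [0.0, 1.0, 0.02, 0.002]
contact_force: [-0.9, 0.0, 3.1]
opening: 5.5
gripper_force: 25.0
```

```bash
python3 -m pendant '0 0 0 0 0 -5 3;0 0 0 0 0 -15 3;0 0 0 0 0 -30 3;0 0 0 0 0 -30 3;0 0 0 0 0 -30 3;0 0 0 0 0 0 3'; python3 -c "
from h import *
plan((430,-144,130),-87.76,[0.733,0,0])
T=toolT();print(T[:3,:3].T@(np.array([430,-144,160])-T[:3,3]))"
```

```text
clock: 20.57
tool_pos: [590.6, -104.8, 165.8]
orientation: [0.001, 1.0, 0.021, 0.008]
contact_force: [1.0, 0.1, 0.1]
opening: 5.9
gripper_force: 25.0
rot [0.7338 0.0146 0.0076] delta [-162.6   46.8    0.4] |d| 169.2
[-162.14458802   32.58669829    3.34683499]
```

```bash
python3 -m pendant '0 0 0 -32.4 6.5 0 3;0 0 0 -32.4 6.5 0 3;0 0 0 -32.4 6.5 0 3;0 0 0 -32.4 6.5 0 3;0 0 0 -32.4 6.5 0 3;0.122 0 0 0 0 0 3;0.122 0 0 0 0 0 3;0.122 0 0 0 0 0 3;0.122 0 0 0 0 0 3;0.122 0 0 0 0 0 3;0.122 0.01 0 0 0 0 3'; python3 -m pendant '0 0 0 0 0 0 3;0 0 0 0 0 0 3'; python3 -c "
from h import *
plan((430,-144,44),-87.76,[0.733,0,0]); print(r.observe()['q'])"
```

```text
clock: 21.48
tool_pos: [427.2, -144.2, 159.3]
orientation: [-0.36, 0.933, 0.018, 0.001]
contact_force: [0.2, 0.1, -1.2]
opening: 6.0
gripper_force: 25.0
clock: 21.65
tool_pos: [425.7, -144.8, 156.8]
orientation: [-0.358, 0.934, 0.015, -0.002]
contact_force: [0.0, -0.7, -0.5]
opening: 5.9
gripper_force: 25.0
rot [ 0.0007  0.0146 -0.0118] delta [ 1.3 75.  84.3] |d| 112.8
[-0.44940579  0.4057185  -0.12130838 -0.64250361 -1.4586471   2.26593122]
```

```bash
python3 -m pendant '0 0.0146 -0.0118 0.3 18.7 21 3;0 0 0 0.3 18.7 21 3;0 0 0 0.3 18.7 21 3;0 0 0 0.3 18.7 21 3;0 0 0 0 0 0 3;0 0 0 0 0 0 3';python3 -c "
from h import *
plan((430,-144,34),-87.76,[0.733,0,0]); c=cap('scene','s7.png')"
```

```text
clock: 22.15
tool_pos: [429.5, -141.7, 46.0]
orientation: [-0.358, 0.933, 0.021, 0.006]
contact_force: [0.6, -0.5, 0.6]
opening: 5.8
gripper_force: 25.0
rot [0.0007 0.0034 0.0051] delta [0.1 9.8 7.4] |d| 12.3
```

```bash
python3 -m pendant '0 0 0 0 2.7 3 3;0 0 0 0 1.3 1.5 3;0 0 0 0 1.3 1.5 3;0 0 0 0 0 0 3'; python3 -m pendant '0 0 0 0 0.7 0.75 3;0 0 0 0 0.7 0.75 3;0 0 0 0 0 0 3'
```

```text
clock: 22.53
tool_pos: [430.4, -142.8, 38.3]
orientation: [-0.358, 0.934, 0.021, 0.008]
contact_force: [-0.6, -0.2, -0.4]
opening: 6.0
gripper_force: 25.0
clock: 22.78
tool_pos: [430.2, -142.9, 35.7]
orientation: [-0.358, 0.933, 0.02, 0.008]
contact_force: [0.6, 0.4, -1.0]
opening: 5.8
gripper_force: 25.0
```

```bash
python3 -m pendant '0 0 0 0 0.7 0.75 3;0 0 0 0 0.7 0.75 3;0 0 0 0 0 0 3'
```

```text
clock: 23.03
tool_pos: [430.5, -143.1, 34.3]
orientation: [-0.358, 0.933, 0.021, 0.008]
contact_force: [-0.4, -1.7, 4.9]
opening: 5.8
gripper_force: 25.0
```

Contact at the expected height. Open in small steps.

```bash
python3 -m pendant '0 0 0 0 0 0 9;0 0 0 0 0 0 13;0 0 0 0 0 0 17;0 0 0 0 0 0 21;0 0 0 0 0 0 25;0 0 0 0 0 0 29;0 0 0 0 0 0 33;0 0 0 0 0 0 37;0 0 0 0 0 0 41;0 0 0 0 0 0 45;0 0 0 0 0 0 48;0 0 0 0 0 0 48'; python3 -m pendant '0 0 0 0 3.5 -3.2 48;0 0 0 0 3.5 -3.2 48;0 0 0 0 3.5 -3.2 48;0 0 0 0 3.5 -3.2 48;0 0 0 0 3.5 -3.2 48;0 0 0 0 3.5 -3.2 48;0 0 0 0 7.5 -6.6 48;0 0 0 0 7.5 -6.6 48;0 0 0 0 7.5 -6.6 48;0 0 0 0 7.5 -6.6 48;0 0 0 0 0 0 48'
```

```text
clock: 24.03
tool_pos: [430.3, -142.8, 33.7]
orientation: [-0.358, 0.933, 0.02, 0.008]
contact_force: [-0.2, -0.8, -0.3]
opening: 46.5
gripper_force: 0.1
clock: 24.95
tool_pos: [432.8, -213.5, 33.1]
orientation: [-0.357, 0.934, 0.02, 0.008]
contact_force: [-0.3, 0.1, 0.2]
opening: 47.4
gripper_force: 0.0
```

```bash
python3 -m pendant '0 0 0 0 -22 -24.7 70;0 0 0 0 -22 -24.7 70;0 0 0 0 -22 -24.7 70;-0.122 0 0 -10 -10 0 70;-0.122 0 0 -10 -10 0 70;-0.122 0 0 -10 -10 0 70;-0.122 0 0 -10 -10 0 70;-0.122 0 0 -10 -10 0 70;-0.122 0 0 -10 -10 0 70;0 0 0 0 -10 0 70;0 0 0 0 0 0 70;0 0 0 0 0 0 70'
cat > tile.py <<'E'
from h import *
c=cap('wrist','w8.png');T=toolT();print(T[:3,3].round(1))
for k in ['tile_mid','tall_tile']: print(k,[(round(o['score'],2),w(c,o['xyz']).round(1).tolist()) for o in models.place_of('wrist',k)[:3]])
P=wcloud(c);x,y,z=P[...,0],P[...,1],P[...,2]
for o in models.masks_of('wrist','tall_tile')[:2]:
    m=o['region'];q=P[m];q=q[~np.isnan(q[:,0])];print(o['score'],m.sum(),np.percentile(q,[1,50,99],axis=0).round(1).tolist());print(cv2.minAreaRect(q[(abs(q[:,2])<12)][:,:2].astype(np.float32)))
E
python3 tile.py
```

```text
clock: 25.95
tool_pos: [368.4, -151.4, 155.7]
orientation: [-0.009, 1.0, 0.017, 0.014]
contact_force: [0.6, 0.3, 0.0]
opening: 70.3
gripper_force: 0.0
[ 368.9 -152.   155.6]
tile_mid [(0.88, [436.1, -147.1, 2.8]), (0.19, [531.7, 343.0, 12.6])]
tall_tile [(0.89, [433.3, -137.5, -1.5])]
0.85 3058 [[404.6, -172.7, 2.9], [431.4, -144.7, 5.4], [458.0, -116.2, 7.2]]
((430.72125244140625, -144.67538452148438), (56.993473052978516, 58.55318832397461), 2.0123815536499023)
```

View pics/w8.png

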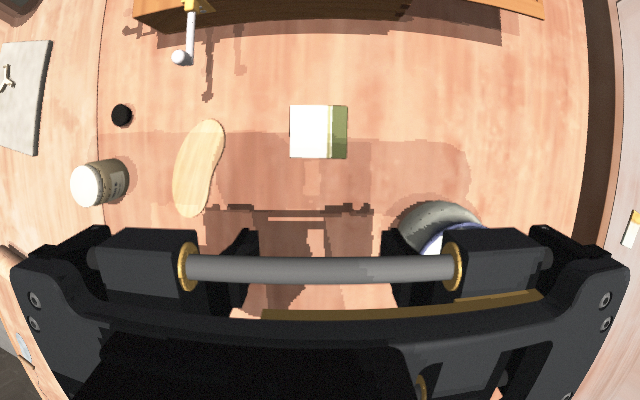

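```bash
python3 -c "
from h import *
plan((431,-144.7,30),-87.9)"
```

```text
rot [-0.0183 -0.0263 -0.0073] delta [ 62.5  -5.9 125.1] |d| 140.0
```

```bash
python3 -m pendant '-0.0183 -0.0263 -0.0073 12.5 -1.2 25 80;0 0 0 12.5 -1.2 25 80;0 0 0 12.5 -1.2 25 80;0 0 0 12.5 -1.2 25 80;0 0 0 12.5 -1.1 25 80;0 0 0 0 0 0 80;0 0 0 0 0 0 80';python3 -c "
from h import *
plan((431,-144.7,1.5),-87.9)"
```

```text
clock: 26.73
tool_pos: [430.3, -144.2, 28.9]
orientation: [0.0, 1.0, 0.018, -0.002]
contact_force: [-0.0, 0.1, 1.7]
opening: 79.6
gripper_force: 0.0
rot [0.0002 0.0047 0.0003] delta [ 0.6  0.5 27.4] |d| 27.4
```

```bash
python3 -m pendant '0 0.0047 0 0.6 0.5 10 80;0 0 0 0 0 10 80;0 0 0 0 0 5 80;0 0 0 0 0 2 80;0 0 0 0 0 0 80';python3 -c "
from h import *
plan((431,-144.7,1.5),-87.9)"
```

```text
clock: 27.15
tool_pos: [431.7, -144.1, 4.2]
orientation: [0.0, 1.0, 0.019, 0.003]
contact_force: [-0.4, -0.3, 0.0]
opening: 80.1
gripper_force: 0.0
rot [ 0.0003 -0.0055  0.0016] delta [-0.7  0.5  2.7] |d| 2.8
```

```bash
python3 -m pendant '0 -0.005 0 -0.7 0.5 1.5 80;0 0 0 0 0 1 70;0 0 0 0 0 0 62;0 0 0 0 0 0 62;0 0 0 0 0 0 62' 15; python3 -m pendant '0 0 0 0 0 0 50;0 0 0 0 0 0 50;0 0 0 0 0 0 50;0 0 0 0 0 0 50;0 0 0 0 0 0 50' 15
```

```text
clock: 27.57
tool_pos: [431.1, -144.3, 1.2]
orientation: [0.0, 1.0, 0.02, -0.0]
contact_force: [-0.3, -0.3, -0.3]
opening: 64.5
gripper_force: 0.0
clock: 27.98
tool_pos: [431.0, -144.3, 1.1]
orientation: [0.0, 1.0, 0.019, -0.0]
contact_force: [-0.1, -0.1, 1.6]
opening: 57.6
gripper_force: 15.0
```

```bash
python3 -m pendant '0 0 0 0 0 -5 50;0 0 0 0 0 -20 50;0 0 0 0 0 -35 50;0 0 0 0 0 -35 50;0 0 0 0 0 -35 50;0 0 0 0 0 0 50' 20; python3 -c "
from h import *
plan((473,336,178),-87.8)"
```

```text
clock: 28.48
tool_pos: [435.6, -144.8, 137.9]
orientation: [0.001, 1.0, 0.02, 0.007]
contact_force: [1.2, 0.3, -0.2]
opening: 57.8
gripper_force: 20.0
rot [ 0.0023 -0.0141  0.0022] delta [  55.9 -479.   -40.1] |d| 483.9
```

```bash
python3 -m pendant '0.002 -0.0141 0.002 2.5 -20 -1.6 50;0 0 0 4.5 -38 -3.2 50;0 0 0 4.7 -40 -3.5 50;0 0 0 4.7 -40 -3.5 50;0 0 0 4.7 -40 -3.5 50;0 0 0 4.7 -40 -3.5 50;0 0 0 4.7 -40 -3.5 50;0 0 0 4.7 -40 -3.5 50;0 0 0 4.7 -40 -3.5 50;0 0 0 4.7 -40 -3.5 50;0 0 0 4.7 -40 -3.5 50;0 0 0 4.7 -40 -3.5 50'; python3 -m pendant '0 0 0 2 -20 0 50;0 0 0 0 0 0 50;0 0 0 0 0 0 50'
cat > st.py <<'E'
from h import *
from scipy.optimize import least_squares
for n in ['wrist','top']:
    c=cap(n,'st_%s.png'%n);T=toolT();print(n,T[:3,3].round(1))
    for k in ['stilt','stilt_mid']: print(k,[(round(o['score'],2),w(c,o['xyz']).round(1).tolist()) for o in models.place_of(n,k)[:2]])
    P=wcloud(c) if n=='wrist' else cloud(c);x,y,z=P[...,0],P[...,1],P[...,2]
    m=(x>500)&(x<575)&(y>305)&(y<385)&(z>16.5)&(z<32)
    q=P[m];print(m.sum(),z[m].max())
    if m.sum()<10: continue
    t=q[q[:,2]>q[:,2].max()-5];cr=np.float32(t[:,:2])
    if len(t)>6:
        _,l,ce=cv2.kmeans(cr,3,None,(3,50,.1),5,cv2.KMEANS_PP_CENTERS);print(ce.round(1).tolist(),np.bincount(l.ravel()),ce.mean(0), [np.linalg.norm(ce[i]-ce[i-1]).round(1) for i in range(3)])
    m=(z>9)&(z<16)&(x>400)&(x<620)&(y>220)&(y<440);print('batt z',np.median(z[m]))
E
python3 st.py
```

```text
clock: 29.48
tool_pos: [468.0, 317.2, 170.9]
orientation: [-0.001, 1.0, 0.019, -0.007]
contact_force: [1.1, 0.6, -1.2]
opening: 57.5
gripper_force: 20.0
clock: 29.73
tool_pos: [469.2, 336.1, 170.0]
orientation: [-0.0, 1.0, 0.019, -0.008]
contact_force: [0.2, -0.3, -1.0]
opening: 57.7
gripper_force: 20.0
wrist [469.1 335.  170.1]
stilt [(0.64, [533.6, 343.3, 15.7])]
stilt_mid [(0.95, [536.8, 346.2, 29.5]), (0.45, [581.1, 78.4, 89.7])]
585 28.04208880471498
[[522.9000244140625, 360.79998779296875], [553.0999755859375, 344.20001220703125], [525.7000122070312, 323.20001220703125]] [12 18 17] [533.93475 342.72427] [np.float32(37.7), np.float32(34.4), np.float32(34.5)]
batt z 12.37531183382282
top [469.7 334.1 170.8]
stilt [(0.56, [528.9, 340.9, 12.2])]
stilt_mid [(0.47, [534.4, 338.1, 25.9])]
59 29.09512339139087
[[533.2999877929688, 339.70001220703125], [557.4000244140625, 342.5], [546.4000244140625, 341.20001220703125]] [4 2 2] [545.6956  341.11777] [np.float32(13.1), np.float32(24.2), np.float32(11.1)]
batt z 12.64758472456515
```

View pics/st_wrist.png

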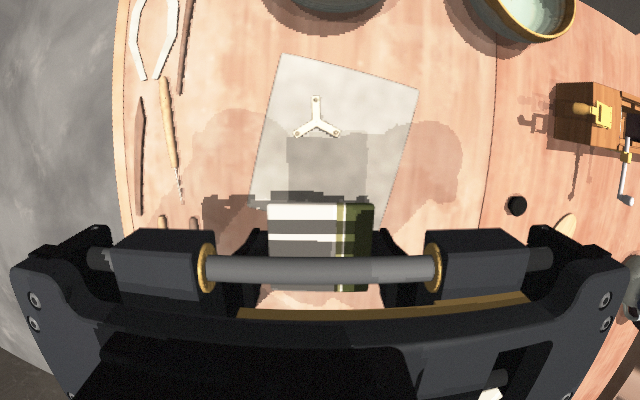

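```bash
cat > st2.py <<'E'
from h import *
c=cap('wrist');T=toolT();K=c['intrinsics']
def ray(u,v,zp):
    a=(u-K[0,2])/K[0,0];b=(v-K[1,2])/K[1,1];th=np.hypot(a,b);t=np.sin(th)/th
    d=c['W'][:3,:3]@np.array([a*t,-b*t,-np.cos(th)]);o=c['W'][:3,3];return o+d*(zp-o[2])/d[2]
Q=np.array([ray(*p,28) for p in [(317,97),(297,135),(336,134)]]);print(Q.round(1).tolist(),Q.mean(0).round(1))
P=wcloud(c);x,y,z=P[...,0],P[...,1],P[...,2]
m=(x>500)&(x<575)&(y>305)&(y<385)
for th in (25.5,26.3,27):
    t=np.float32(P[m&(z>th)&(z<32)][:,:2])
    if len(t)<6: continue
    _,l,ce=cv2.kmeans(t,3,None,(3,50,.1),5,cv2.KMEANS_PP_CENTERS);print(th,len(t),ce.round(1).tolist(),ce.mean(0))
g=c['pixels'].astype(int).min(2); print('cols 285-350 rows 90-140'); 
# mask of stilt outline -> silhouette fit: visible mask centroid
mm=models.masks_of('wrist','stilt')[0]['region']; vv,uu=np.nonzero(mm);print(uu.min(),uu.max(),vv.min(),vv.max())
L=np.linalg.inv(T);F=(P-T[:3,3])@T[:3,:3]  # tool coords
k=(abs(F[...,1])<28)&(abs(F[...,0])<45)&(abs(F[...,2]+5)<6)
q=F[k];print('tile tool x',np.percentile(q[:,0],[1,50,99]).round(1),'y',np.percentile(q[:,1],[1,99]).round(1),'z',np.median(q[:,2]),k.sum())
fx=q[:,0];b=[(round(np.percentile(fx[(q[:,1]>a)&(q[:,1]<a+8)],99.5),1)) for a in (-20,-10,0,10)];print(b)
A=np.c_[q[:,:2],np.ones(len(q))];print('tile plane',np.linalg.lstsq(A,q[:,2],rcond=None)[0].round(3))
crop=c['pixels'][80:150,270:365][:,:,::-1];cv2.imwrite('pics/crop.png',cv2.resize(crop,None,fx=8,fy=8,interpolation=cv2.INTER_CUBIC))
E
python3 st2.py
```

```text
[[560.3, 340.9, 28.0], [522.4, 359.1, 28.0], [524.8, 321.1, 28.0]] [535.8 340.4  28. ]
25.5 10 [[523.2999877929688, 361.20001220703125], [526.0, 323.5], [557.2999877929688, 344.3999938964844]] [535.53253 343.05298]
26.3 6 [[557.2999877929688, 344.3999938964844], [525.5999755859375, 323.0], [524.2999877929688, 361.20001220703125]] [535.7273  342.88486]
cols 285-350 rows 90-140
291 338 96 138
tile tool x [-26.3  10.8  26.7] y [-27.4  27.6] z -4.1970094644642195 6180
[np.float64(26.9), np.float64(26.9), np.float64(26.7), np.float64(26.6)]
tile plane [ 5.000e-03 -4.000e-03 -4.199e+00]
```

View pics/crop.png

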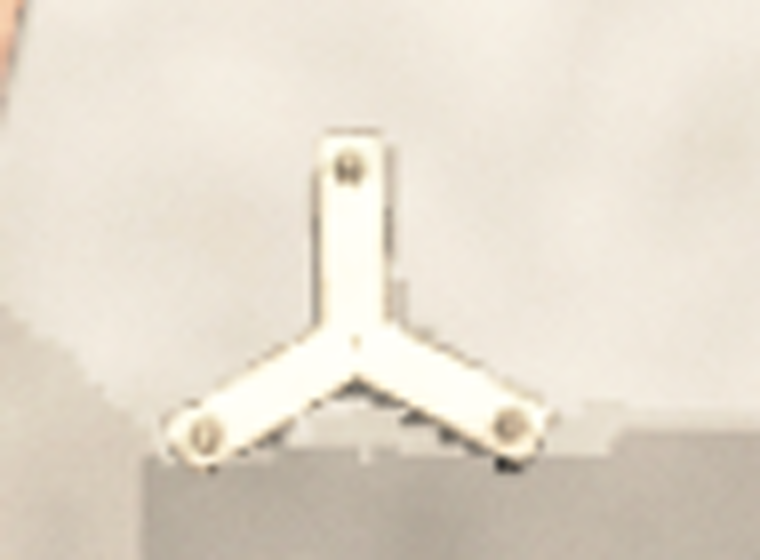

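```bash
python3 -c "
from h import *
plan((535.5,343,55),-87.8)"
```

```text
rot [-0.002   0.0144 -0.0026] delta [ 65.8  -5.8 116.1] |d| 133.5
```

```bash
python3 -m pendant '0 0.0144 0 16.4 -1.4 14 50;0 0 0 16.4 -1.4 20 50;0 0 0 16.4 -1.5 25 50;0 0 0 16.4 -1.5 25 50;0 0 0 0 0 20 50;0 0 0 0 0 10 50;0 0 0 0 0 0 50;0 0 0 0 0 0 50';python3 -c "
from h import *
plan((535.5,343,40),-87.8)
plan((535.5,343,40),-87.8)"
```

```text
clock: 30.8
tool_pos: [535.0, 343.7, 56.9]
orientation: [-0.001, 1.0, 0.019, -0.0]
contact_force: [0.5, 0.4, 0.2]
opening: 58.0
gripper_force: 20.0
rot [-0.0013  0.0001 -0.0012] delta [ 0.5  0.7 16.9] |d| 16.9
rot [-0.0013  0.0001 -0.0012] delta [ 0.5  0.7 16.9] |d| 16.9
```

```bash
python3 -m pendant '0 0 0 0.5 0.7 5 50;0 0 0 0 0 5 50;0 0 0 0 0 4 50;0 0 0 0 0 3 50;0 0 0 0 0 0 50;0 0 0 0 0 0 50';python3 -c "
from h import *
plan((535.5,343,31),-87.8)
plan((535.5,343,29),-87.8)"
```

```text
clock: 31.3
tool_pos: [535.4, 343.2, 39.6]
orientation: [-0.001, 1.0, 0.019, -0.0]
contact_force: [0.2, 1.2, 0.1]
opening: 57.4
gripper_force: 20.0
rot [-0.0016  0.0002 -0.0014] delta [0.1 0.2 8.6] |d| 8.6
rot [-0.0016  0.0002 -0.0014] delta [ 0.1  0.2 10.6] |d| 10.6
```

```bash
python3 -m pendant '0 0 0 0 0 2 50;0 0 0 0 0 2 50;0 0 0 0 0 1.5 50;0 0 0 0 0 1.5 50;0 0 0 0 0 1 50;0 0 0 0 0 1 50;0 0 0 0 0 0 50;0 0 0 0 0 0 50'; python3 -m pendant '0 0 0 0 0 0.5 50;0 0 0 0 0 0 50;0 0 0 0 0 0 50'
```

```text
clock: 31.97
tool_pos: [535.5, 343.2, 30.5]
orientation: [-0.001, 1.0, 0.018, -0.0]
contact_force: [0.4, -0.3, -0.0]
opening: 58.0
gripper_force: 20.0
clock: 32.22
tool_pos: [535.5, 343.2, 30.1]
orientation: [-0.001, 1.0, 0.018, -0.0]
contact_force: [-0.2, -0.7, -0.3]
opening: 57.5
gripper_force: 20.0
```

```bash
python3 -m pendant '0 0 0 0 0 0.5 50;0 0 0 0 0 0 50;0 0 0 0 0 0 50'; python3 -m pendant '0 0 0 0 0 0.5 50;0 0 0 0 0 0 50;0 0 0 0 0 0 50'
```

```text
clock: 32.47
tool_pos: [535.5, 343.1, 29.5]
orientation: [-0.001, 1.0, 0.018, -0.0]
contact_force: [-0.0, 0.2, -0.0]
opening: 57.6
gripper_force: 20.0
clock: 32.72
tool_pos: [535.5, 343.2, 29.2]
orientation: [-0.001, 1.0, 0.018, -0.0]
contact_force: [-0.1, -0.2, 0.1]
opening: 57.6
gripper_force: 20.0
```

```bash
python3 -m pendant '0 0 0 0 0 0.4 50;0 0 0 0 0 0 50;0 0 0 0 0 0 50'; python3 -m pendant '0 0 0 0 0 0.4 50;0 0 0 0 0 0 50;0 0 0 0 0 0 50'
```

```text
clock: 32.97
tool_pos: [535.6, 343.3, 29.1]
orientation: [-0.001, 1.0, 0.019, 0.0]
contact_force: [-1.2, -0.4, 2.3]
opening: 57.5
gripper_force: 20.0
clock: 33.22
tool_pos: [535.6, 343.2, 29.1]
orientation: [-0.001, 1.0, 0.019, 0.0]
contact_force: [-2.4, -1.1, 5.9]
opening: 57.4
gripper_force: 20.0
```

```bash
python3 -m pendant '0 0 0 0 0 -0.4 50;0 0 0 0 0 0 50;0 0 0 0 0 0 50' 6;  python3 -m pendant '0 0 0 0 0 0 59;0 0 0 0 0 0 60;0 0 0 0 0 0 62;0 0 0 0 0 0 64;0 0 0 0 0 0 67;0 0 0 0 0 0 70;0 0 0 0 0 0 72;0 0 0 0 0 -3 72;0 0 0 0 0 -5 72;0 0 0 0 0 -15 72;0 0 0 0 0 -30 72;0 0 0 0 0 -30 72' 3
```

```text
clock: 33.47
tool_pos: [535.6, 343.3, 29.0]
orientation: [-0.001, 1.0, 0.019, 0.0]
contact_force: [-0.8, -0.6, 4.0]
opening: 57.7
gripper_force: 6.0
clock: 34.47
tool_pos: [534.9, 342.4, 112.0]
orientation: [0.0, 1.0, 0.018, -0.001]
contact_force: [-0.1, 0.7, 0.8]
opening: 72.0
gripper_force: 0.0
```

```bash
python3 -m pendant '0 0 0 -17 0 -15 72;0 0 0 -17 0 -15 72;0 0 0 -17 0 -15 72;0 0 0 -15 0 -15 72;0 0 0 0 0 0 72;0 0 0 0 0 0 72'
python3 - <<'E'
from h import *
c=cap('wrist','fin.png');T=toolT();print(T[:3,3].round(1));K=c['intrinsics']
P=wcloud(c);x,y,z=P[...,0],P[...,1],P[...,2]
m=(x>490)&(x<580)&(y>300)&(y<390)&(z>30)&(z<40);q=P[m];print(m.sum(),cv2.minAreaRect(np.float32(q[:,:2])))
A=np.c_[q[:,:2]-q[:,:2].mean(0),np.ones(len(q))];print('plane',np.linalg.lstsq(A,q[:,2],rcond=None)[0].round(3))
for k in ['stilt_mid','tile_mid','hasp_knob','bolt_knob','lid_top','small_tile_a']: print(k,[(round(o['score'],2),w(c,o['xyz']).round(1).tolist()) for o in models.place_of('wrist',k)[:2]])
c=cap('top')
for k in ['small_tile_a','hasp_knob','bolt_knob','lid_top','jar','mug','rib','bung','bowl','bottle_a']: print(k,[(round(o['score'],2),w(c,o['xyz']).round(1).tolist()) for o in models.place_of('top',k)[:2]])
E
```

```text
clock: 34.97
tool_pos: [469.5, 341.1, 173.4]
orientation: [-0.002, 1.0, 0.019, 0.001]
contact_force: [0.5, 0.0, -0.4]
opening: 72.1
gripper_force: 0.0
[469.6 340.7 172.2]
3289 ((535.7451782226562, 343.6636047363281), (54.62682342529297, 58.00847244262695), 1.2889471054077148)
plane [ 0.0000e+00 -3.0000e-03  3.3423e+01]
stilt_mid []
tile_mid [(0.84, [540.0, 344.8, 31.4]), (0.52, [450.8, 84.7, -5.9])]
hasp_knob [(0.81, [580.0, 78.5, 88.2])]
bolt_knob [(0.68, [491.9, -35.6, 97.0])]
lid_top [(0.25, [512.6, 330.6, -3.2])]
small_tile_a [(0.55, [591.0, -142.9, 25.4])]
small_tile_a [(0.47, [590.6, -140.8, 21.8]), (0.4, [580.5, -74.5, 22.5])]
hasp_knob [(0.54, [578.1, 79.6, 90.7])]
bolt_knob [(0.61, [489.4, -38.3, 95.0])]
lid_top [(0.93, [590.0, -237.7, 75.7])]
jar [(0.4, [534.6, 343.2, 29.3])]
mug [(0.69, [310.1, -275.4, -0.2])]
rib [(0.94, [388.5, -11.8, -2.0])]
bung [(0.55, [445.5, 79.2, -1.6])]
bowl [(0.72, [706.6, 126.0, -2.0])]
bottle_a [(0.88, [714.3, -258.0, -1.8])]
```

View pics/fin.png

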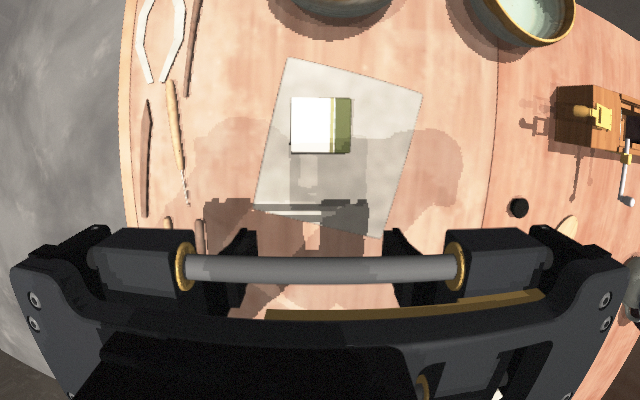

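```bash
python3 -c "
from h import *
print(r.job_done())"
```

```text
the job is handed in; nothing more can be done
None
```

The job is handed in after about 35 s: the bolt is drawn, the hasp is right back, the lid is fully open, and the large tile lies level on the stilt's three points within about 1 mm of centre by the wrist camera; in the last pictures the small tiles and the other things looked undisturbed (the jar, away from the arm's path, was not re-measured).

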